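# Load a drained mould half into the spring-jaw holder

### The arm

A 6-joint arm with a two-finger parallel gripper is mounted at the origin on the work surface. World frame = base frame: x ahead of the robot, y to its left, z up, the work surface at z = 0. Lengths are in mm, angles in rad, forces in N, time in s.
With the tool pointing down it reaches from about 275 to 750 mm from the base axis. Payload 10.2 kg.
Tool frame: the origin (TCP) lies at the very end of the fingers, on their centre line; the grasp point (between the pads) lies 19 mm behind it (ctrl.grip_depth is the distance from the TCP to the grasp point, in mm); z points along the fingers, x is the direction in which the jaws open and shut, and the axes are right-handed (so a half turn about z gives the same grasp; the last joint's range is limited). The gripper opens to 85 mm and grips with 20 to 120 N. Pads are 22 mm wide; open, the fingers measure 114 mm over their backs; the gripper's body (76 mm by 85 mm) begins 54 mm behind the grasp point. The pads swing forward as they close: fully open they stand 13 mm farther back than shut.
Start: joints at [-1.346, 0.313, 1.498, -0, 1.331, -0.223], TCP at [227.305, -473.248, 194.194] pointing down, gripper open.
Joint ranges: [-2.94, 2.94], [-0.97, 2.17], [0.19, 2.56], [-1.23, 4.37], [0.02, 3.11], [-2.88, 2.88]. Speed limits (rad/s): [2.39, 2.39, 3.01, 3.14, 3.14, 3.14].

### API

Orientations are given as a unit quaternion [w, x, y, z].
In Python, from rig import ctrl gives the robot as it stands.
- The arm moves only by the tool play_rows, never from a script. Its argument "motion" is a list of rows, each a list of 2 entries, a list of its own where there are three numbers: the shift along the tool's x, y, z in mm, then the turn, a rotation vector about the tool's x, y, z in degrees. A call has 1 to 20 rows; each row shifts and turns the commanded pose from where the row before left it, along the tool's axes as they then stand; what a row does not reach is not made up. A row lasts 1/12 s, in which the tool goes at most 41.7 mm and 7.16 degrees, less where a joint would pass 70% of its speed; a pose out of reach is approached as far as the arm can. A call with a gripper value outside its range is refused whole. "fingers" is the finger opening in mm, from 0 to 85.4, set as the call begins (left out, the last holds). The fingers move at their own pace and stop on an object; "squeeze" is the grip in N (left out, the last holds). Time passes only in rows, so rows that do not move let the fingers close. It gives the time, the measured TCP pose, the force and the opening at its end, in the units of the state.
- ctrl.sense(): the state, without advancing time (a new reading comes with each control period).
- ctrl.capture(name): name is "side" or "top"; returns the picture (420x560x3 uint8, red, green, blue); there is no depth.
- ctrl.get_calibration(name): a dict with "K" (3x3 intrinsics, pixels), "R" (3x3) and "t" (3): a world point X has camera coordinates R X + t. Camera axes: x right, y down, z forward; pixel columns grow to the right and rows downward; lengths in mm; the calibration is good to about 2 mm. A picture is of the moment at which its call begins. get_calibration takes no time and is no camera call.
- ctrl.finish_job(): hands the job in, once; it reports no verdict.
Trained networks look in the newest picture that a camera, given by its name, has taken for a name from the list of things; names that differ only in an ending like _2 or _b are one class to them, and where a whole thing is asked for, a point or a joint stands for the part that bears it (a point fixed in the world has none). Each returns a list of dicts, best first, with "p" (0 to 1); they miss things now and then, are a little off and sometimes report something else, mostly with a low value. They report only what shows in the picture. A call takes as long as a camera call.
- ctrl.spot_in(camera, name): "position" ([column, row] as shares, 0 to 1, of the picture: columns of its width, rows of its height, amid what is visible of it).
The state is a dict: "time_s": time; "joints": joint angles; "dq": joint speeds; "tau": joint torques, N m; "eef_pos": TCP position; "ee_rot": TCP orientation; "force": force on the tool from outside, world axes, zero at the start; "wrist_torque": the same for the moment, N m; "grip_width": opening from 0.0 (shut) to 1.0 (fully open).
Only numpy, scipy, OpenCV 4.12 (cv2) and the standard library are available. Lean on these libraries where they do the work, as an engineer would, in place of code of your own. Each camera call takes 0.05 s, during which the arm holds its last target. There are 200 camera calls.

### The job

Lay the plain mould half, which stands on end, down gently on the bench with its cavities facing up, without letting it topple, and let go of it. Then take it afresh and load it cavities up in the spring-jaw holder: push the jaw back with one end, bring the other end down behind the fixed stop, flat and central on the bed, and ease off until the jaw presses the half against the stop; only then let go. Leave the other half, the closed mould and the beaker where they are.

Things in the scene. Friction and masses are not known exactly. Their poses are not given: they have to be found in the camera images.
- half: Plain aluminium mould half to load: bar 150 long, 50 wide, 25 mm thick, 0.36-0.54 kg, six cavities (14 mm wide, 7 deep) in one 150x50 face, a slot in each end, no nuts. Starts standing on one end; tips over at 9 deg. Origin: the bar's centre. z along the length (up at start), x along the width, y straight out of the cavity face (at start level, towards +y within 30 deg). Its two ends are alike
- holder: Spring-jaw holder, fixed to the bench: base plate 90 x 292 mm, 12 mm thick, along its y axis, carrying a bed bar, a low stop (+y end), a sprung jaw and spring housing (-y end: 70 mm wide, top 68 mm above the bench, y -115 to -167 mm). Origin on the bench below the loaded half's middle; x across, z up, y from jaw to stop, within 23 deg of the robot's left (+y)
- bed (a point): Top of the bed bar, 30 mm above the bench; axes as the holder's. Stop face at y +75 mm, jaw face (closed, empty) at y -53 mm. The loaded half lies here lengthwise along y, its origin 12.5 mm above this point, either end to the stop. The bar is 40 mm wide, narrower than the half; beside it the base is 18 mm lower, so fingertips fit below the half's underside
- stop: Fixed stop: steel block 60 mm wide, 22 mm thick, top 15 mm above the bed (45 mm above the bench), with an upright flat face towards the jaw. Origin at the foot of that face, 12 mm above the bench
- jaw (a joint): How far the sprung jaw is pushed back along the holder's -y, m: 0 closed and empty (128 mm gap to the stop), 0.022 with the 150 mm half clamped, 0.040 at its end. Springs push it towards the stop with 5 N at 0, 10.5 N at 0.022, 15 N at 0.040; it does not latch
- jaw_face (a point): Point on the jaw's upright flat face, mid-width, 12 mm above the bed; moves with the jaw. The jaw is 60 mm wide, 18 mm thick, top 34 mm above the bed, with no lead-in: the half cannot be pressed in from straight above, only tilted (some 10 deg) with the jaw end low
- bolt_half: Bystander: the mating mould half, 150 x 50 x 25 mm, lying cavities up, a swing bolt with knurled nut out of each end (220 mm overall). Origin under its centre, x along its length
- closed_mould: Bystander: closed mould, 150 mm long (its y), 50 wide, 50 high, six fill holes on top, two knurled nuts on the far side. Origin under its centre
- beaker: Bystander: glass beaker, 80 mm across, 95 mm high, upright. Origin under its centre

How it is judged:
By the outcome, as a careful person would: the job done as asked, in the order asked, and still so for the second after the job is handed in, with the robot touching nothing.
It also fails if it takes over 58 s, if anything falls off the work surface, if the arm or the gripper's body presses on something with over 40 N, if the wrist force passes 120 N, or if a joint passes its speed limit or range.

## Working session

There is one attempt and no reset: what is moved stays moved. The work goes in short steps, Python scripts to look and compute and a tool call to move; the robot and the scene stay as the last step left them, time stands still between calls to the robot, and variables do not carry over. Pictures are saved under pics/ and viewed, about 8 in all and at most 12, crops included, and the job is handed in when it is done.

Besides the shell and the picture viewer there is one more tool, called after "Request:" as name([rows], argument=value, ...), one row to a line, values as JSON. play_rows: Moves the arm, as the interface text tells. Its arguments: {"type":"object","properties":{"motion":{"type":"array"},"fingers":{"type":"number"},"squeeze":{"type":"number"}},"required":["motion"]}

```bash
ls; mkdir -p pics; python3 - <<'E'
from rig import ctrl
import cv2,numpy as np
np.set_printoptions(precision=2,suppress=True)
s=ctrl.sense();print({k:s[k] for k in('time_s','eef_pos','ee_rot','grip_width','force')})
for c in('side','top'):
    im=ctrl.capture(c);cv2.imwrite(f'pics/{c}0.png',cv2.resize(im[...,::-1],None,fx=1.4,fy=1.4))
    k=ctrl.get_calibration(c);print(c,k)
    for n in('half','holder','stop','jaw','bolt_half','closed_mould','beaker'):
        print(n,[(np.round(np.array(d['position'])*[560,420],1).tolist(),round(d['p'],2)) for d in ctrl.spot_in(c,n)[:2]])
E
```

```text
pics
{'time_s': 0.0, 'eef_pos': array([ 227.23, -472.94,  193.62]), 'ee_rot': array([-0.  ,  0.85, -0.53, -0.  ]), 'grip_width': 0.9954172175515961, 'force': array([0.71, 0.55, 0.51])}
side {'K': array([[532.2 ,   0.  , 282.76],
       [  0.  , 532.2 , 207.05],
       [  0.  ,   0.  ,   1.  ]]), 'R': array([[-0.92, -0.39, -0.  ],
       [-0.22,  0.53, -0.82],
       [ 0.32, -0.75, -0.58]]), 't': array([ 592.08,  156.94, 1449.28])}
half [([284.7, 224.0], 0.94), ([355.4, 169.0], 0.23)]
holder [([350.8, 182.4], 0.93), ([244.9, 225.1], 0.51)]
stop [([356.6, 168.1], 0.7), ([331.4, 195.1], 0.55)]
jaw [([357.3, 170.0], 0.84)]
bolt_half [([248.0, 319.1], 0.63)]
closed_mould [([244.7, 224.2], 0.96)]
beaker [([279.2, 162.2], 0.77), ([349.5, 183.1], 0.58)]
top {'K': array([[431.26,   0.  , 282.97],
       [  0.  , 431.26, 210.53],
       [  0.  ,   0.  ,   1.  ]]), 'R': array([[ 0.01, -1.  ,  0.02],
       [-0.98, -0.01, -0.18],
       [ 0.18, -0.01, -0.98]]), 't': array([ 72.1, 608.8, 969.9])}
half [([405.9, 261.3], 0.67), ([253.2, 220.9], 0.66)]
holder [([406.7, 263.5], 0.7)]
stop [([353.0, 257.5], 0.78), ([125.9, 234.8], 0.55)]
jaw []
bolt_half [([123.6, 235.9], 0.6)]
closed_mould [([261.5, 173.3], 0.61)]
beaker [([394.8, 164.1], 0.93)]
```

View pics/side0.png

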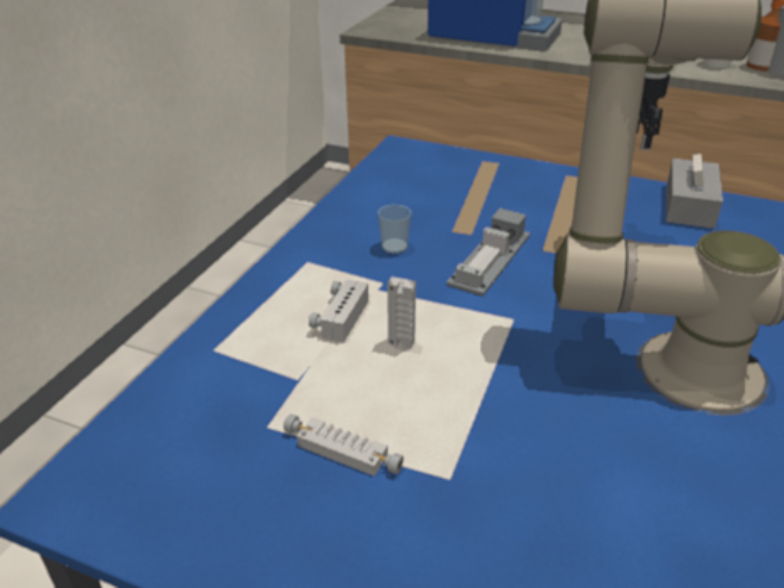

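View pics/top0.png

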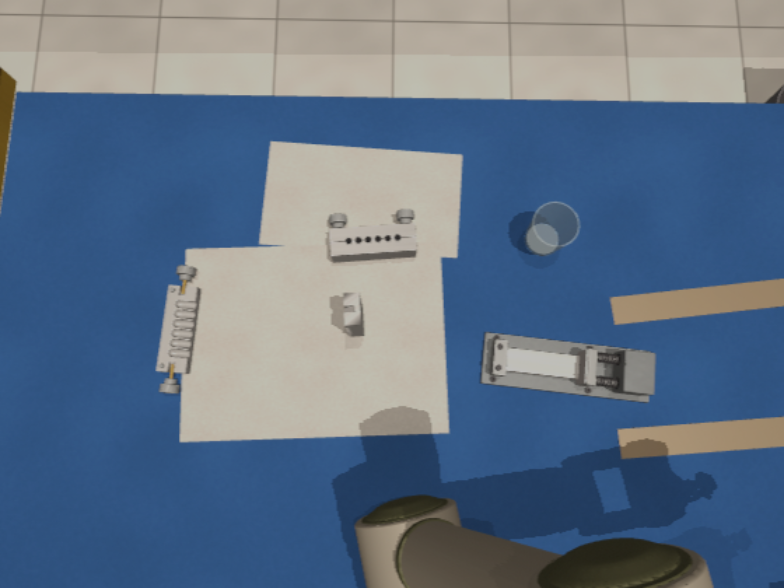

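The side view shows the half standing at about (401,313), cavities facing the camera side. The closed mould is left of it at (345,310), the holder at (490,255), the bolt half at (345,445) and the beaker at (394,228). In the top view the half is at (352,313), and the holder spans (485,335) to (655,400) with the stop on the left. Next I'll enlarge crops to get the corners.

```bash
python3 - <<'E'
from rig import ctrl
import cv2,numpy as np
t=cv2.imread('pics/top0.png')
t=ctrl.capture('top')[...,::-1];s=ctrl.capture('side')[...,::-1]
def crop(im,x,y,w,h,f): 
    c=cv2.resize(im[y:y+h,x:x+w],None,fx=f,fy=f,interpolation=cv2.INTER_CUBIC).copy()
    for i in range(0,w,10): cv2.line(c,(i*f,0),(i*f,6),(0,0,255),1); cv2.putText(c,str(x+i),(i*f,16),0,.35,(0,0,255),1) if i%20==0 else 0
    for i in range(0,h,10): cv2.line(c,(0,i*f),(6,i*f),(0,0,255),1); cv2.putText(c,str(y+i),(8,i*f+4),0,.35,(0,0,255),1)
    return c
a=crop(t,225,195,50,60,5);b=crop(s,265,190,50,60,5);h=crop(t,335,230,140,60,5)
out=np.zeros((600,760,3),np.uint8);out[:300,:250]=a;out[:300,255:505]=b;out[300:,:700]=h
cv2.imwrite('pics/crop1.png',out)
E
cat > h.py <<'E'
import numpy as np
from rig import ctrl
def ray(c,p):
    k=ctrl.get_calibration(c);d=k['R'].T@np.linalg.solve(k['K'],[p[0],p[1],1]);return -k['R'].T@k['t'],d
def at_z(c,p,z):
    o,d=ray(c,p);return o+d*(z-o[2])/d[2]
def proj(c,X):
    k=ctrl.get_calibration(c);q=k['K']@(k['R']@np.asarray(X,float)+k['t']);return q[:2]/q[2]
E
```

```text
(no output)
```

View pics/crop1.png

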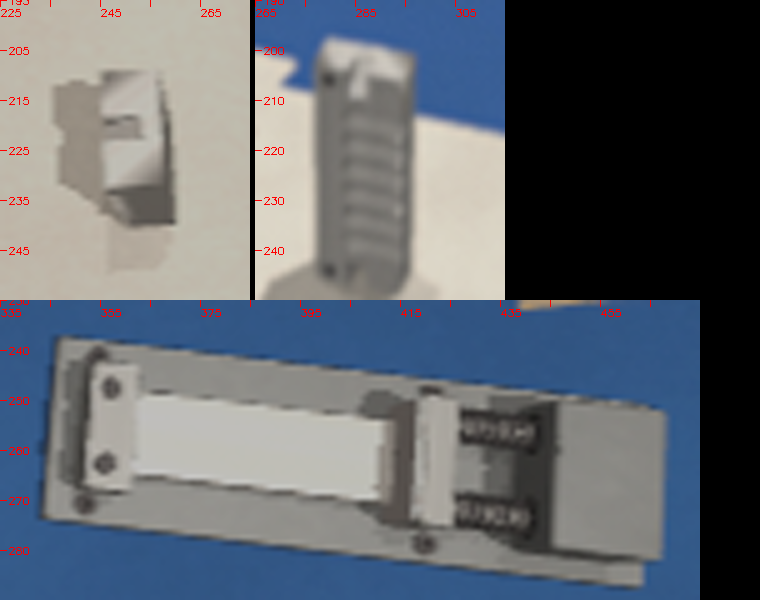

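```bash
python3 - <<'E'
from h import *
np.set_printoptions(precision=1,suppress=True)
def show(n,c,pts,z): print(n,*[at_z(c,p,z)[:2] for p in pts])
show('half top','top',[(245.6,209.4),(257,208.6),(256.4,231.6),(245.6,232)],150)
show('half top side','side',[(265+(325-255)/5,197.6),(265+(415-255)/5,201),(265+(408-255)/5,206.5),(265+(316-255)/5,204.)],150)
show('half bottom side','side',[(265+(408-255)/5,246.5),(265+(345-255)/5,249)],0)
show('half bot','top',[(260,240),(250,239.6)],0)
show('stop','top',[(353.6,242.4),(362.6,242.6),(361,268),(352.2,267.4)],45)
show('bed','top',[(362.6,248.4),(413,254),(412,270),(361,265)],30)
show('jawfront','top',[(418.6,249),(417.4,274.4)],64)
show('housing','top',[(446,250),(468,252.4),(467.4,281.6),(445,280.4)],68)
show('base','top',[(347,237.4),(343.4,273.6),(463.4,287)],12)
show('others','top',[(261,173)],50);show('bk','top',[(387,172)],0);show('bolt','top',[(128,236)],25)
print(ctrl.sense()['time_s'])
E
```

```text
half top [592.6 158.2] [594.5 133.7] [544.6 134.1] [543.6 157.1]
half top side [596.4 133.9] [545.2 130.3] [539.2 155.7] [589.  163.7]
half bottom side [543.1 141.2] [572.  165.2]
half bot [543.9 131.9] [544.7 156.7]
stop [534.6 -92. ] [ 534.3 -113.4] [ 474.4 -108. ] [475.7 -87.3]
bed [ 522. -116.] [ 509.3 -237.1] [ 471.2 -232.9] [ 482.3 -111.1]
jawfront [ 518.2 -240. ] [ 459.6 -234.2]
housing [ 515.9 -302.5] [ 510.7 -353.5] [ 443.8 -347.3] [ 446.2 -295.8]
base [550.5 -82. ] [462.4 -71.3] [ 432.1 -361.3]
others [701.4 130.1]
bk [ 721.  -190.2]
bolt [548.4 448.7]
0.9
```

Estimates: the half is centred near (568,146), its width along world x and its cavity face towards +y. The holder origin is near (495,-185) with y axis about (0.101,0.995). My plan is to grip the half's sides with the tool tilted 65° towards -y. I'll then turn it 90° about x, so the tool ends 25° past vertical and the cavities face up.

```bash
cat >> h.py <<'E'
from scipy.spatial.transform import Rotation as Ro
from scipy.linalg import logm,expm
def pose():
    s=ctrl.sense();q=s['ee_rot'];T=np.eye(4);T[:3,:3]=Ro.from_quat([q[1],q[2],q[3],q[0]]).as_matrix();T[:3,3]=s['eef_pos'];return T
def tool(p,yaw,tilt):
    """tool x at azimuth yaw (deg); tool z = down, turned by tilt about tool x (world sense): tilt>0 points to tool-left (+y at yaw 0)"""
    T=np.eye(4);T[:3,:3]=(Ro.from_euler('z',yaw,degrees=True)*Ro.from_euler('x',tilt,degrees=True)).as_matrix()@np.diag([1.,-1,-1]);T[:3,3]=p;return T
def plan(T0,T1,n):
    L=np.real(logm(np.linalg.inv(T0)@T1));E=expm(L/n)
    print(n,'rows of',np.round(E[:3,3],2).tolist(),np.round(np.degrees(Ro.from_matrix(E[:3,:3]).as_rotvec()),3).tolist(),'mid',np.round((T0@expm(L/2))[:3,3]).tolist());return T1
def stat():
    s=ctrl.sense();T=pose();z=T[:3,2]
    print('t',round(s['time_s'],2),'p',np.round(T[:3,3],1),'yaw',round(float(np.degrees(np.arctan2(T[1,0],T[0,0]))),2),'z',np.round(z,3),'xz',round(T[2,0],3),'q',np.round(s['joints'],2),'F',np.round(s['force'],1),'w',round(s['grip_width']*85.4,1))
E
python3 - <<'E'
from h import *
stat()
A=tool([480,200,300],0,0);B=tool([568,318,155],0,-65)
plan(plan(pose(),A,20),B,16)
E
```

```text
t 0.9 p [ 227.3 -473.2  194.2] yaw -64.34 z [ 0.  0. -1.] xz -0.0 q [-1.35  0.31  1.5   0.    1.33 -0.22] F [ 0.6 -0.8  0.3] w 85.3
20 rows of [-8.66, -36.91, -5.29] [-0.0, 0.0, -3.217] mid [451.0, -173.0, 247.0]
16 rows of [5.5, -11.56, 4.3] [-4.063, 0.0, 0.0] mid [524.0, 280.0, 245.0]
```

Request:
play_rows([
  [[-8.7, -36.9, -5.3], [0, 0, -3.22]],
  [[-8.7, -36.9, -5.3], [0, 0, -3.22]],
  [[-8.7, -36.9, -5.3], [0, 0, -3.22]],
  [[-8.7, -36.9, -5.3], [0, 0, -3.22]],
  [[-8.7, -36.9, -5.3], [0, 0, -3.22]],
  [[-8.7, -36.9, -5.3], [0, 0, -3.22]],
  [[-8.7, -36.9, -5.3], [0, 0, -3.22]],
  [[-8.7, -36.9, -5.3], [0, 0, -3.22]],
  [[-8.7, -36.9, -5.3], [0, 0, -3.22]],
  [[-8.7, -36.9, -5.3], [0, 0, -3.22]],
  [[-8.7, -36.9, -5.3], [0, 0, -3.22]],
  [[-8.7, -36.9, -5.3], [0, 0, -3.22]],
  [[-8.7, -36.9, -5.3], [0, 0, -3.22]],
  [[-8.7, -36.9, -5.3], [0, 0, -3.22]],
  [[-8.7, -36.9, -5.3], [0, 0, -3.22]],
  [[-8.7, -36.9, -5.3], [0, 0, -3.22]],
  [[-8.7, -36.9, -5.3], [0, 0, -3.22]],
  [[-8.7, -36.9, -5.3], [0, 0, -3.22]],
  [[-8.7, -36.9, -5.3], [0, 0, -3.22]],
  [[-8.7, -36.9, -5.3], [0, 0, -3.22]],
], fingers=85, squeeze=80)

```text
time_s: 2.57
eef_pos: [478.5, 202.2, 300.4]
ee_rot: [0.0, 1.0, 0.002, 0.0]
force: [0.8, 0.2, 0.2]
grip_width: 0.997
```

Request:
play_rows([
  [[5.5, -11.5, 4.3], [-4.06, 0, 0]],
  [[5.5, -11.5, 4.3], [-4.06, 0, 0]],
  [[5.5, -11.5, 4.3], [-4.06, 0, 0]],
  [[5.5, -11.5, 4.3], [-4.06, 0, 0]],
  [[5.5, -11.5, 4.3], [-4.06, 0, 0]],
  [[5.5, -11.5, 4.3], [-4.06, 0, 0]],
  [[5.5, -11.5, 4.3], [-4.06, 0, 0]],
  [[5.5, -11.5, 4.3], [-4.06, 0, 0]],
  [[5.5, -11.5, 4.3], [-4.06, 0, 0]],
  [[5.5, -11.5, 4.3], [-4.06, 0, 0]],
  [[5.5, -11.5, 4.3], [-4.06, 0, 0]],
  [[5.5, -11.5, 4.3], [-4.06, 0, 0]],
  [[5.5, -11.5, 4.3], [-4.06, 0, 0]],
  [[5.5, -11.5, 4.3], [-4.06, 0, 0]],
  [[5.5, -11.5, 4.3], [-4.06, 0, 0]],
  [[5.5, -11.5, 4.3], [-4.06, 0, 0]],
  [[0, 0, 0], [0, 0, 0]],
  [[0, 0, 0], [0, 0, 0]],
])

```text
time_s: 4.07
eef_pos: [566.5, 317.7, 153.3]
ee_rot: [0.537, 0.843, 0.001, -0.001]
force: [-0.5, -0.3, 0.4]
grip_width: 0.992
```

```bash
cat >> h.py <<'E'
import cv2
def crop(im,x,y,w,h,f):
    c=cv2.resize(im[y:y+h,x:x+w],None,fx=f,fy=f,interpolation=cv2.INTER_CUBIC).copy()
    for i in range(0,w,10):
        cv2.line(c,(i*f,0),(i*f,6),(0,0,255),1)
        if i%20==0: cv2.putText(c,str(x+i),(i*f,16),0,.35,(0,0,255),1)
    for i in range(0,h,10): cv2.line(c,(0,i*f),(6,i*f),(0,0,255),1); cv2.putText(c,str(y+i),(8,i*f+4),0,.35,(0,0,255),1)
    return c
def snap(name,*cs):
    """cs: (camera,x,y,w,h,f), side by side; optional marks list of world points drawn"""
    ims=[]
    for c,x,y,w,h,f,marks in cs:
        a=crop(ctrl.capture(c)[...,::-1],x,y,w,h,f)
        for m in marks:
            u=(proj(c,m)+.5-[x,y])*f; cv2.circle(a,tuple(int(v) for v in u),2,(0,255,0),-1)
        ims.append(a)
    H=max(i.shape[0] for i in ims)
    cv2.imwrite('pics/'+name,np.hstack([cv2.copyMakeBorder(i,0,H-i.shape[0],0,4,cv2.BORDER_CONSTANT) for i in ims]))
E
python3 - <<'E'
from h import *
stat()
m=[(568+a*25,146+b*12.5,z) for a in(-1,1) for b in(-1,1) for z in(0,150)]
snap('s2.png',('top',200,170,90,90,4,m+[pose()[:3,3]]),('side',250,170,100,110,4,m+[pose()[:3,3]]))
B=pose();C=tool([568,137+60*.906,67+60*.423],0,-65);D=tool([568,135,66],0,-65)
plan(plan(B,C,14),D,10)
E
```

```text
t 4.07 p [566.5 317.7 153.3] yaw 0.07 z [-0.    -0.906 -0.423] xz -0.003 q [ 0.66  1.22  0.44 -0.99  2.11  0.4 ] F [-0.5 -0.3  0.4] w 84.7
14 rows of [0.05, -0.41, 10.15] [-0.019, -0.008, -0.011] mid [568.0, 255.0, 125.0]
10 rows of [0.0, -0.01, 6.22] [-0.0, 0.0, 0.0] mid [568.0, 163.0, 79.0]
```

View pics/s2.png

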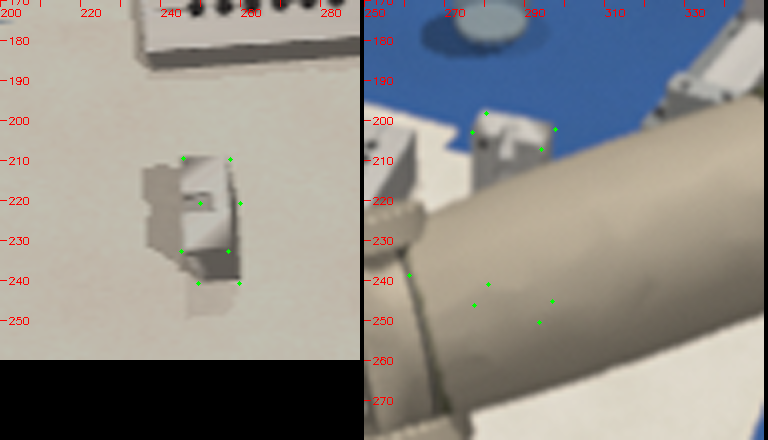

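The box model at (568,146) fits the half in the top view within about 1 px: top face (245,209) to (257,232). The arm hides the half in the side view. I'll move in to grip.

Request:
play_rows([
  [[0.05, -0.4, 10.15], [0, 0, 0]],
  [[0.05, -0.4, 10.15], [0, 0, 0]],
  [[0.05, -0.4, 10.15], [0, 0, 0]],
  [[0.05, -0.4, 10.15], [0, 0, 0]],
  [[0.05, -0.4, 10.15], [0, 0, 0]],
  [[0.05, -0.4, 10.15], [0, 0, 0]],
  [[0.05, -0.4, 10.15], [0, 0, 0]],
  [[0.05, -0.4, 10.15], [0, 0, 0]],
  [[0.05, -0.4, 10.15], [0, 0, 0]],
  [[0.05, -0.4, 10.15], [0, 0, 0]],
  [[0.05, -0.4, 10.15], [0, 0, 0]],
  [[0.05, -0.4, 10.15], [0, 0, 0]],
  [[0.05, -0.4, 10.15], [0, 0, 0]],
  [[0.05, -0.4, 10.15], [0, 0, 0]],
  [[0, 0, 6.2], [0, 0, 0]],
  [[0, 0, 6.2], [0, 0, 0]],
  [[0, 0, 6.2], [0, 0, 0]],
  [[0, 0, 6.2], [0, 0, 0]],
  [[0, 0, 6.2], [0, 0, 0]],
  [[0, 0, 6.2], [0, 0, 0]],
])

```text
time_s: 5.83
eef_pos: [567.7, 157.2, 74.6]
ee_rot: [0.537, 0.844, 0.0, 0.0]
force: [-0.0, -0.6, -0.4]
grip_width: 0.994
```

Request:
play_rows([
  [[0, 0, 6.2], [0, 0, 0]],
  [[0, 0, 6.2], [0, 0, 0]],
  [[0, 0, 6.2], [0, 0, 0]],
  [[0, 0, 6.2], [0, 0, 0]],
  [[0, 0, 0], [0, 0, 0]],
  [[0, 0, 0], [0, 0, 0]],
])

```text
time_s: 6.33
eef_pos: [567.7, 134.8, 64.1]
ee_rot: [0.537, 0.844, 0.0, 0.0]
force: [0.3, -0.5, -0.5]
grip_width: 0.998
```

```bash
python3 - <<'E'
from h import *
stat()
snap('s3.png',('top',200,170,100,90,7,[pose()[:3,3],(pose()@[0,0,-19,1])[:3]]))
E
```

```text
t 6.33 p [567.7 134.8  64.1] yaw 0.04 z [ 0.    -0.906 -0.423] xz -0.0 q [ 0.45  1.01  1.13 -0.96  1.67  0.7 ] F [ 0.3 -0.5 -0.5] w 85.2
```

View pics/s3.png

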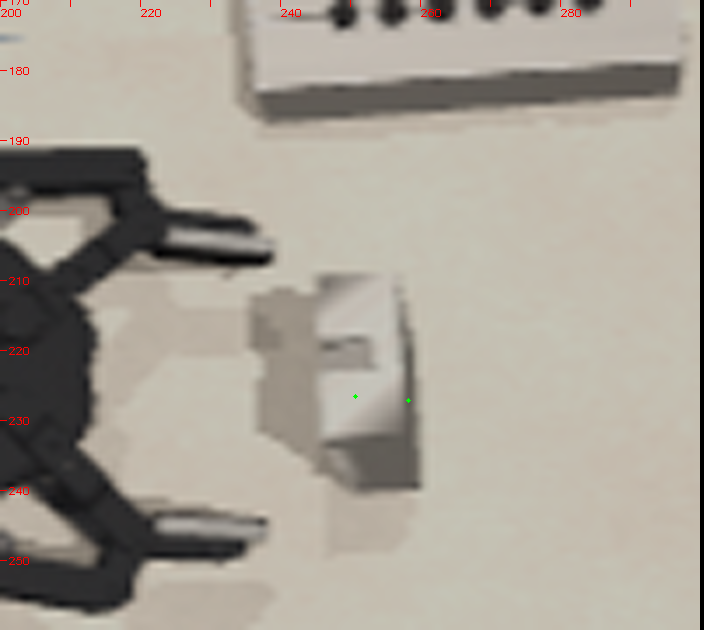

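The fingertips appear at columns 237-239, rows 205 and 246, well short of the half (left edge at 245). I'll check that against the TCP before closing.

```bash
python3 - <<'E'
from h import *
T=pose();print(ctrl.grip_depth)
for w in (-42.5,42.5):
  for d in (0,-13,-26,-40):
    for ty in (-11,11): print(w,d,ty,np.round((T@[w,ty,d,1])[:3]),np.round(proj('top',(T@[w,ty,d,1])[:3]),1))
E
```

```text
18.700000000000003
-42.5 0 -11 [525. 140.  54.] [255.7 245.2]
-42.5 0 11 [525. 130.  74.] [259.3 244.4]
-42.5 -13 -11 [525. 152.  60.] [250.5 245. ]
-42.5 -13 11 [525. 142.  80.] [254.1 244.1]
-42.5 -26 -11 [525. 163.  65.] [245.3 244.7]
-42.5 -26 11 [525. 154.  85.] [248.8 243.8]
-42.5 -40 -11 [525. 176.  71.] [239.6 244.4]
-42.5 -40 11 [525. 167.  91.] [243.  243.5]
42.5 0 -11 [610. 140.  54.] [256.3 209.6]
42.5 0 11 [610. 131.  74.] [259.9 208. ]
42.5 -13 -11 [610. 152.  60.] [251.2 209.1]
42.5 -13 11 [610. 142.  80.] [254.7 207.5]
42.5 -26 -11 [610. 163.  65.] [246.  208.6]
42.5 -26 11 [610. 154.  85.] [249.5 207. ]
42.5 -40 -11 [610. 176.  71.] [240.4 208.1]
42.5 -40 11 [610. 167.  91.] [243.8 206.5]
```

```bash
python3 - <<'E'
from h import *
im=ctrl.capture('top');o=cv2.imread('pics/s3.png')
n=cv2.resize(im[170:260,200:300,::-1],None,fx=7,fy=7,interpolation=cv2.INTER_CUBIC)
d=np.abs(n.astype(int)-o[:,:700].astype(int)).sum(2);print('changed px',(d>90).sum())
g=im.astype(int).sum(2)
for r in (203,205,207,244,246,248): print(r,g[r,230:252])
stat()
for n in('half','holder'): print(n,[(np.round(np.array(d['position'])*[560,420],1),round(d['p'],2)) for d in ctrl.spot_in('top',n)[:2]])
E
```

```text
changed px 1251
203 [430 386 386 343 307 273 380 504 551 562 567 565 563 562 562 568 566 566
 567 567 566 568]
205 [260 260 303 377 407 407 407 445 453 516 565 568 568 566 560 562 567 567
 566 569 568 566]
207 [111  56  50  54  52  54  53  54 264 490 563 563 564 564 566 569 568 564
 562 564 566 568]
244 [405 405 405 371 335 338 336 273 461 555 556 556 556 560 562 563 541 522
 524 525 522 519]
246 [336 339 339 370 410 425 423 424 510 561 561 557 558 560 556 556 537 515
 519 522 519 516]
248 [143 140 136 136 134 452 553 553 556 560 559 557 557 553 551 558 540 516
 513 516 516 519]
t 6.43 p [567.8 135.3  64.3] yaw 0.07 z [ 0.001 -0.906 -0.423] xz 0.0 q [ 0.45  1.01  1.13 -0.96  1.67  0.7 ] F [-0.6 -0.4  0.5] w 84.9
half [(array([396.6, 161.7]), 0.72), (array([253. , 227.1]), 0.64)]
holder [(array([407.5, 263.3]), 0.71)]
```

```bash
python3 - <<'E'
from h import *
T=pose()
m=[(T@[w,0,d,1])[:3] for w in(-42.5,42.5) for d in(0,-13,-73)]
m+=[(T@[0,0,d,1])[:3] for d in(0,-19,-73)]
print(np.round([proj('top',p) for p in m[-3:]],1))
snap('s4.png',('side',220,150,130,120,4,m),('top',190,190,90,70,3,m))
print(np.round(proj('side',[568,146,75])))
E
```

```text
[[257.7 226.6]
 [250.1 226.1]
 [227.9 224.5]]
[287. 224.]
```

View pics/s4.png

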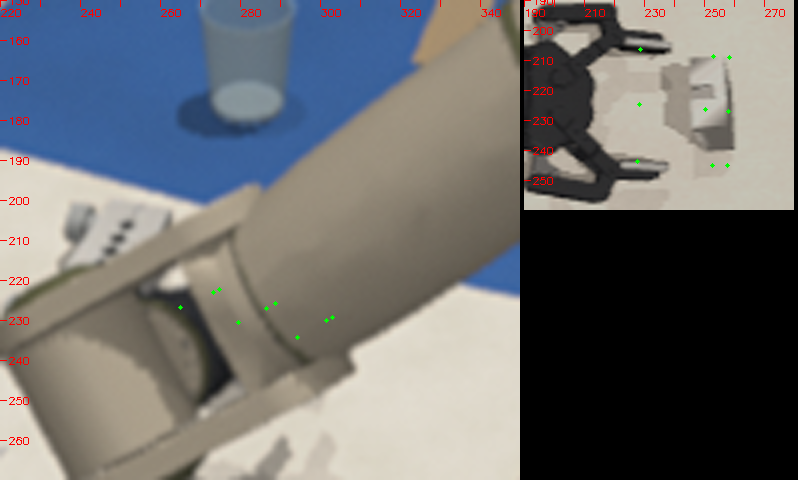

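```bash
python3 - <<'E'
from h import *
p=np.array([227.3,-473.2,194.2]);x=np.array([.445,-.9,0])
for d in(0,13,40,73):
  print(d,[np.round(proj('side',p+x*w+[0,0,d])*1.4).tolist() for w in(-42,0,42)])
E
```

```text
0 [[640.0, 169.0], [634.0, 161.0], [629.0, 154.0]]
13 [[641.0, 164.0], [635.0, 156.0], [630.0, 149.0]]
40 [[643.0, 153.0], [637.0, 145.0], [632.0, 138.0]]
73 [[646.0, 140.0], [640.0, 132.0], [634.0, 125.0]]
```

The top view shows the whole gripper about 17 px (some 35 mm) farther back along the tool axis than the reported TCP implies. The fingertips and the palm agree on that, and so did the tips in the first side view. I'll trust the pictures and take the real tip as about 34 mm behind the reported TCP. I'll advance that far and re-check.

Request:
play_rows([
  [[0, 0, 5], [0, 0, 0]],
  [[0, 0, 5], [0, 0, 0]],
  [[0, 0, 5], [0, 0, 0]],
  [[0, 0, 5], [0, 0, 0]],
  [[0, 0, 5], [0, 0, 0]],
  [[0, 0, 5], [0, 0, 0]],
  [[0, 0, 4], [0, 0, 0]],
  [[0, 0, 0], [0, 0, 0]],
  [[0, 0, 0], [0, 0, 0]],
])

```text
time_s: 7.38
eef_pos: [567.7, 104.1, 49.8]
ee_rot: [0.537, 0.844, 0.0, 0.0]
force: [-0.5, -0.3, 0.4]
grip_width: 0.994
```

```bash
python3 - <<'E'
from h import *
stat();T=pose()
snap('s5.png',('top',200,185,75,75,8,[(T@[0,0,34,1])[:3],(T@[0,0,15,1])[:3]]))
E
```

```text
t 7.38 p [567.7 104.1  49.8] yaw 0.04 z [ 0.001 -0.906 -0.423] xz -0.0 q [ 0.4   1.    1.2  -0.99  1.61  0.73] F [-0.5 -0.3  0.4] w 84.9
```

View pics/s5.png

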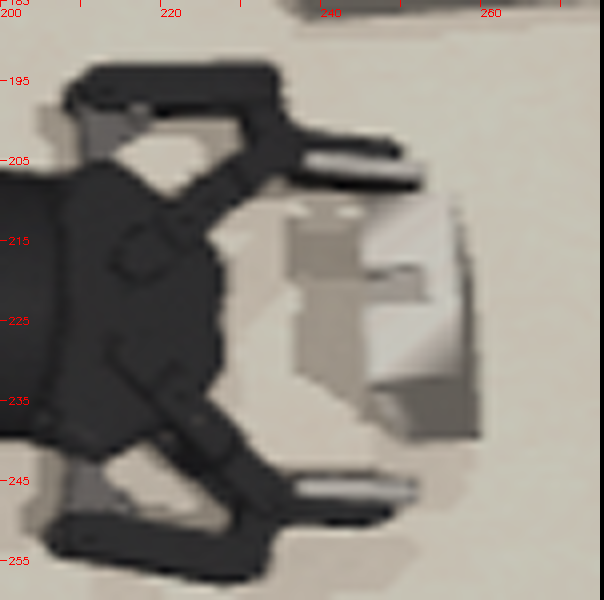

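The tips now reach columns 251-252, alongside the half (245-258), and the gap is centred on row 226. I'll close gently.

Request:
play_rows([
  [[0, 0, 0], [0, 0, 0]],
  [[0, 0, 0], [0, 0, 0]],
  [[0, 0, 0], [0, 0, 0]],
  [[0, 0, 0], [0, 0, 0]],
  [[0, 0, 0], [0, 0, 0]],
  [[0, 0, 0], [0, 0, 0]],
  [[0, 0, 0], [0, 0, 0]],
  [[0, 0, 0], [0, 0, 0]],
], fingers=54, squeeze=40)

```text
time_s: 8.1
eef_pos: [567.9, 104.3, 49.9]
ee_rot: [0.537, 0.844, 0.0, 0.0]
force: [1.7, 0.6, 0.9]
grip_width: 0.632
```

Request:
play_rows([
  [[0, 0, 0], [0, 0, 0]],
  [[0, 0, 0], [0, 0, 0]],
  [[0, 0, 0], [0, 0, 0]],
  [[0, 0, 0], [0, 0, 0]],
  [[0, 0, 0], [0, 0, 0]],
  [[0, 0, 0], [0, 0, 0]],
], fingers=40, squeeze=90)

```text
time_s: 8.6
eef_pos: [568.1, 104.4, 50.3]
ee_rot: [0.537, 0.844, 0.0, 0.001]
force: [3.6, 2.1, 5.7]
grip_width: 0.563
```

```bash
python3 - <<'E'
from h import *
stat()
T=pose()
# lift 90 along world z, then rotate +90 about world x around half centre
L=T.copy();L[2,3]+=90
plan(T,L,8)
c=np.array([568,146,75+90.]);Rx=Ro.from_euler('x',90,degrees=True).as_matrix()
M=np.eye(4);M[:3,:3]=Rx;M[:3,3]=c-Rx@c
F=M@L;plan(L,F,20);print(np.round(F,2))
E
```

```text
t 8.6 p [568.1 104.4  50.3] yaw 0.08 z [ 0.002 -0.906 -0.423] xz 0.001 q [ 0.4   1.    1.2  -0.99  1.61  0.73] F [3.6 2.1 5.7] w 48.1
8 rows of [0.01, 10.19, -4.76] [-0.0, -0.0, -0.0] mid [568.0, 104.0, 95.0]
20 rows of [-0.0, -3.76, -0.52] [4.5, -0.002, 0.008] mid [568.0, 134.0, 118.0]
[[ 1.0000e+00 -0.0000e+00  0.0000e+00  5.6810e+02]
 [-0.0000e+00 -9.1000e-01  4.2000e-01  1.7070e+02]
 [ 0.0000e+00 -4.2000e-01 -9.1000e-01  1.2344e+02]
 [ 0.0000e+00  0.0000e+00  0.0000e+00  1.0000e+00]]
```

Request:
play_rows([
  [[0, 2.5, -1.2], [0, 0, 0]],
  [[0, 5, -2.4], [0, 0, 0]],
  [[0, 10, -4.7], [0, 0, 0]],
  [[0, 10, -4.7], [0, 0, 0]],
  [[0, 10, -4.7], [0, 0, 0]],
  [[0, 10, -4.7], [0, 0, 0]],
  [[0, 10, -4.7], [0, 0, 0]],
  [[0, 10, -4.7], [0, 0, 0]],
  [[0, 10, -4.7], [0, 0, 0]],
  [[0, 4, -2], [0, 0, 0]],
  [[0, 0, 0], [0, 0, 0]],
])

```text
time_s: 9.52
eef_pos: [568.0, 104.9, 141.3]
ee_rot: [0.537, 0.844, -0.0, 0.001]
force: [-1.3, -0.6, -4.7]
grip_width: 0.561
```

Request:
play_rows([
  [[0, -3.8, -0.5], [4.5, 0, 0]],
  [[0, -3.8, -0.5], [4.5, 0, 0]],
  [[0, -3.8, -0.5], [4.5, 0, 0]],
  [[0, -3.8, -0.5], [4.5, 0, 0]],
  [[0, -3.8, -0.5], [4.5, 0, 0]],
  [[0, -3.8, -0.5], [4.5, 0, 0]],
  [[0, -3.8, -0.5], [4.5, 0, 0]],
  [[0, -3.8, -0.5], [4.5, 0, 0]],
  [[0, -3.8, -0.5], [4.5, 0, 0]],
  [[0, -3.8, -0.5], [4.5, 0, 0]],
  [[0, -3.8, -0.5], [4.5, 0, 0]],
  [[0, -3.8, -0.5], [4.5, 0, 0]],
  [[0, -3.8, -0.5], [4.5, 0, 0]],
  [[0, -3.8, -0.5], [4.5, 0, 0]],
  [[0, -3.8, -0.5], [4.5, 0, 0]],
  [[0, -3.8, -0.5], [4.5, 0, 0]],
  [[0, -3.8, -0.5], [4.5, 0, 0]],
  [[0, -3.8, -0.5], [4.5, 0, 0]],
  [[0, -3.8, -0.5], [4.5, 0, 0]],
  [[0, -3.8, -0.5], [4.5, 0, 0]],
])

```text
time_s: 11.18
eef_pos: [567.0, 171.1, 122.0]
ee_rot: [-0.218, 0.976, 0.001, -0.001]
force: [0.2, -0.4, -6.5]
grip_width: 0.562
```

```bash
python3 - <<'E'
from h import *
stat();T=pose()
m=[(568+a*25,146+b*75,c) for a in(-1,1) for b in(-1,1) for c in(152.5,177.5)]
snap('s6.png',('top',215,150,110,110,3,m),('side',235,130,110,120,4,m))
print(*[(n,np.round(ctrl.capture(n).shape)) for n in ()])
E
```

```text
t 11.18 p [567.  171.1 122. ] yaw 0.11 z [-0.002  0.425 -0.905] xz -0.001 q [-0.12  0.5   1.49  0.46  1.24 -0.3 ] F [ 0.2 -0.4 -6.5] w 48.0
```

View pics/s6.png

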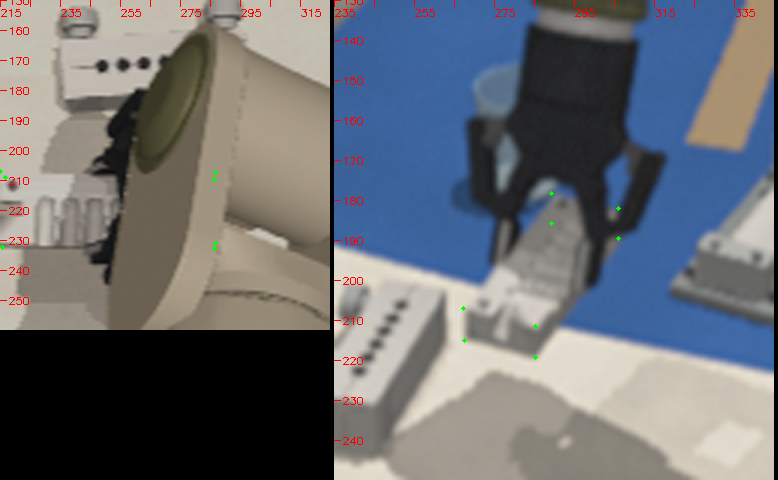

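Side view: the half is held cavities up and level to about 2°, its near end at (268,207) to (285,219). The fingertip reaches (300,202). I need the tip's height relative to the half's underside.

```bash
python3 - <<'E'
from h import *
T=pose()
o,d=ray('side',(300.,202.))
for x in(534,538,543): print(x,np.round(o+d*(x-o[0])/d[0],1))
for p in((285,211.5),(284.,219),(269,207),(268.5,213)):
  o,d=ray('side',p)
  for y in (221,): print(p,np.round(o+d*(y-o[1])/d[1],1))
D=T.copy();D[2,3]-=140;plan(T,D,14);E=T.copy();E[2,3]-=1;plan(T,E,1)
E
```

```text
534 [534.  136.9 153.9]
538 [538.  126.2 146. ]
543 [543.  112.9 136.1]
(285, 211.5) [542.7 221.  176.3]
(284.0, 219) [545.5 221.  151.7]
(269, 207) [587.1 221.  178.2]
(268.5, 213) [588.9 221.  158.7]
14 rows of [0.04, 4.23, 9.06] [0.0, 0.0, -0.0] mid [567.0, 170.0, 51.0]
1 rows of [0.0, 0.42, 0.91] [0.0, 0.0, -0.0] mid [567.0, 170.0, 120.0]
```

Request:
play_rows([
  [[0, 2, 4.5], [0, 0, 0]],
  [[0, 4.2, 9.1], [0, 0, 0]],
  [[0, 4.2, 9.1], [0, 0, 0]],
  [[0, 4.2, 9.1], [0, 0, 0]],
  [[0, 4.2, 9.1], [0, 0, 0]],
  [[0, 4.2, 9.1], [0, 0, 0]],
  [[0, 4.2, 9.1], [0, 0, 0]],
  [[0, 4.2, 9.1], [0, 0, 0]],
  [[0, 4.2, 9.1], [0, 0, 0]],
  [[0, 4.2, 9.1], [0, 0, 0]],
  [[0, 4.2, 9.1], [0, 0, 0]],
  [[0, 4.2, 9.1], [0, 0, 0]],
  [[0, 4.2, 9.1], [0, 0, 0]],
  [[0, 4.2, 9.1], [0, 0, 0]],
  [[0, 2, 4.5], [0, 0, 0]],
  [[0, 0, 0], [0, 0, 0]],
])

```text
time_s: 12.62
eef_pos: [567.0, 172.3, -19.1]
ee_rot: [-0.217, 0.976, 0.0, -0.001]
force: [-0.1, 0.1, -5.0]
grip_width: 0.564
```

Request:
play_rows([
  [[0, 0.84, 1.82], [0, 0, 0]],
  [[0, 0.84, 1.82], [0, 0, 0]],
  [[0, 0.84, 1.82], [0, 0, 0]],
  [[0, 0.42, 0.91], [0, 0, 0]],
  [[0, 0, 0], [0, 0, 0]],
])

```text
time_s: 13.03
eef_pos: [567.7, 172.3, -24.8]
ee_rot: [-0.217, 0.976, 0.0, -0.0]
force: [-0.3, -0.3, -5.7]
grip_width: 0.565
```

```bash
python3 - <<'E'
from h import *
stat()
E
```

```text
t 13.03 p [567.7 172.3 -24.8] yaw 0.06 z [-0.     0.423 -0.906] xz 0.0 q [-0.12  0.71  1.59  0.53  0.97 -0.46] F [-0.3 -0.3 -5.7] w 48.2
```

Request:
play_rows([
  [[0, 0.42, 0.91], [0, 0, 0]],
  [[0, 0.42, 0.91], [0, 0, 0]],
  [[0, 0.42, 0.91], [0, 0, 0]],
  [[0, 0, 0], [0, 0, 0]],
])

```text
time_s: 13.37
eef_pos: [567.8, 172.3, -27.1]
ee_rot: [-0.217, 0.976, 0.001, -0.0]
force: [-2.8, -1.5, 2.8]
grip_width: 0.562
```

Request:
play_rows([
  [[0, 0.42, 0.91], [0, 0, 0]],
  [[0, 0.42, 0.91], [0, 0, 0]],
  [[0, 0, 0], [0, 0, 0]],
])

```text
time_s: 13.62
eef_pos: [567.9, 172.4, -27.3]
ee_rot: [-0.218, 0.976, 0.001, -0.0]
force: [-8.9, -6.7, 20.6]
grip_width: 0.564
```

Request:
play_rows([
  [[0, -0.42, -0.91], [0, 0, 0]],
  [[0, -0.42, -0.91], [0, 0, 0]],
  [[0, 0, 0], [0, 0, 0]],
])

```text
time_s: 13.87
eef_pos: [567.9, 172.3, -27.2]
ee_rot: [-0.217, 0.976, 0.001, 0.0]
force: [-3.5, -3.1, 6.2]
grip_width: 0.567
```

```bash
python3 - <<'E'
from h import *
stat();T=pose()
m=[(568+a*25,146+b*75,c) for a in(-1,1) for b in(-1,1) for c in(0,25)]
snap('s7.png',('side',250,190,75,85,7,m))
E
```

```text
t 13.87 p [567.9 172.3 -27.2] yaw 0.06 z [-0.     0.423 -0.906] xz 0.0 q [-0.12  0.72  1.59  0.54  0.97 -0.46] F [-3.5 -3.1  6.2] w 48.4
```

View pics/s7.png

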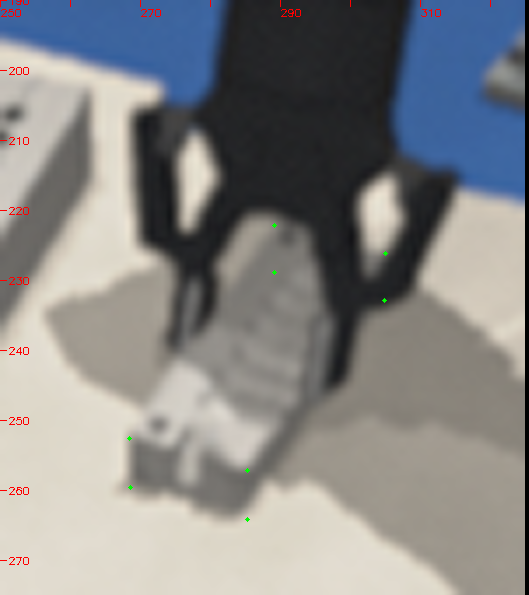

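The near end rests on the bench: its bottom corners at (268,260) and (284,263) match the z=0 marks. The wrist reads about 6 N of contact. I'll release gently.

Request:
play_rows([
  [[0, 0, 0], [0, 0, 0]],
  [[0, 0, 0], [0, 0, 0]],
  [[0, 0, 0], [0, 0, 0]],
], squeeze=20)

```text
time_s: 14.17
eef_pos: [567.9, 172.3, -27.2]
ee_rot: [-0.217, 0.976, 0.001, 0.0]
force: [-3.3, -2.0, 6.7]
grip_width: 0.567
```

Request:
play_rows([
  [[0, 0, 0], [0, 0, 0]],
  [[0, 0, 0], [0, 0, 0]],
  [[0, 0, 0], [0, 0, 0]],
  [[0, 0, 0], [0, 0, 0]],
], fingers=54)

```text
time_s: 14.5
eef_pos: [567.9, 172.4, -27.8]
ee_rot: [-0.217, 0.976, 0.0, 0.0]
force: [-0.3, -0.3, 0.1]
grip_width: 0.632
```

Request:
play_rows([
  [[0, 0, 0], [0, 0, 0]],
  [[0, 0, 0], [0, 0, 0]],
  [[0, 0, 0], [0, 0, 0]],
  [[0, 0, 0], [0, 0, 0]],
  [[0, 0, 0], [0, 0, 0]],
  [[0, 0, 0], [0, 0, 0]],
  [[0, 0, -10], [0, 0, 0]],
  [[0, 0, -20], [0, 0, 0]],
  [[0, 0, -30], [0, 0, 0]],
  [[0, 0, -30], [0, 0, 0]],
  [[0, 0, -30], [0, 0, 0]],
  [[0, 0, -30], [0, 0, 0]],
  [[0, 0, -30], [0, 0, 0]],
  [[0, 0, 0], [0, 0, 0]],
], fingers=85)

```text
time_s: 15.67
eef_pos: [570.2, 93.5, 141.1]
ee_rot: [-0.216, 0.976, 0.0, 0.005]
force: [0.5, -0.2, 0.5]
grip_width: 0.998
```

```bash
python3 - <<'E'
from h import *
stat();T=pose()
m=[(568+a*25,146+b*75,c) for a in(-1,1) for b in(-1,1) for c in(0,25)]
snap('s8.png',('top',200,190,100,70,4,m),('side',250,200,90,80,4,m))
E
```

```text
t 15.67 p [570.2  93.5 141.1] yaw -0.06 z [ 0.009  0.421 -0.907] xz 0.009 q [-0.26  0.48  1.47  0.44  1.32 -0.4 ] F [ 0.5 -0.2  0.5] w 85.2
```

View pics/s8.png

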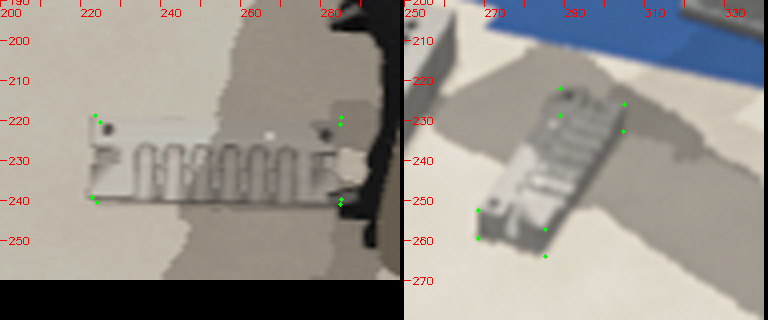

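The half lies flat, cavities up, within about 1 px of the model: top view (223,219) to (285,241), centre near (567,147), yaw under 1°. It has been released, so I'll take it afresh with a vertical tool.

```bash
python3 - <<'E'
from h import *
A=tool([567,147,60],0,0);plan(pose(),A,14);plan(A,tool([567,147,-20],0,0),10)
E
```

```text
14 rows of [-0.08, -2.33, 6.2] [-1.786, -0.008, 0.002] mid [568.0, 125.0, 101.0]
10 rows of [0.0, 0.0, 8.0] [0.0, 0.0, 0.0] mid [567.0, 147.0, 20.0]
```

Request:
play_rows([
  [[-0.1, -2.3, 6.2], [-1.79, 0, 0]],
  [[-0.1, -2.3, 6.2], [-1.79, 0, 0]],
  [[-0.1, -2.3, 6.2], [-1.79, 0, 0]],
  [[-0.1, -2.3, 6.2], [-1.79, 0, 0]],
  [[-0.1, -2.3, 6.2], [-1.79, 0, 0]],
  [[-0.1, -2.3, 6.2], [-1.79, 0, 0]],
  [[-0.1, -2.3, 6.2], [-1.79, 0, 0]],
  [[-0.1, -2.3, 6.2], [-1.79, 0, 0]],
  [[-0.1, -2.3, 6.2], [-1.79, 0, 0]],
  [[-0.1, -2.3, 6.2], [-1.79, 0, 0]],
  [[-0.1, -2.3, 6.2], [-1.79, 0, 0]],
  [[-0.1, -2.3, 6.2], [-1.79, 0, 0]],
  [[-0.1, -2.3, 6.2], [-1.79, 0, 0]],
  [[-0.1, -2.3, 6.2], [-1.79, 0, 0]],
  [[0, 0, 0], [0, 0, 0]],
  [[0, 0, 0], [0, 0, 0]],
])

```text
time_s: 17.1
eef_pos: [565.4, 147.8, 57.9]
ee_rot: [-0.0, 1.0, 0.001, -0.001]
force: [-0.3, -0.7, -0.3]
grip_width: 0.995
```

```bash
python3 - <<'E'
from h import *
stat();plan(pose(),tool([567,147,-15],0,0),10)
E
```

```text
t 17.1 p [565.4 147.8  57.9] yaw 0.14 z [-0.002  0.    -1.   ] xz -0.002 q [0.06 0.58 1.48 0.   1.09 0.05] F [-0.3 -0.7 -0.3] w 85.0
10 rows of [0.17, 0.08, 7.29] [-0.002, 0.014, 0.014] mid [566.0, 147.0, 21.0]
```

Request:
play_rows([
  [[0.2, 0, 7.3], [0, 0, 0]],
  [[0.2, 0, 7.3], [0, 0, 0]],
  [[0.2, 0, 7.3], [0, 0, 0]],
  [[0.2, 0, 7.3], [0, 0, 0]],
  [[0.2, 0, 7.3], [0, 0, 0]],
  [[0.2, 0, 7.3], [0, 0, 0]],
  [[0.2, 0, 7.3], [0, 0, 0]],
  [[0.2, 0, 7.3], [0, 0, 0]],
  [[0, 0, 7.3], [0, 0, 0]],
  [[0, 0, 7.3], [0, 0, 0]],
  [[0, 0, 0], [0, 0, 0]],
])

```text
time_s: 18.02
eef_pos: [567.0, 147.1, -15.7]
ee_rot: [0.0, 1.0, 0.001, -0.001]
force: [-0.7, 0.3, -0.3]
grip_width: 0.993
```

Request:
play_rows([
  [[0, 0, 0], [0, 0, 0]],
  [[0, 0, 0], [0, 0, 0]],
  [[0, 0, 0], [0, 0, 0]],
  [[0, 0, 0], [0, 0, 0]],
  [[0, 0, 0], [0, 0, 0]],
  [[0, 0, 0], [0, 0, 0]],
  [[0, 0, 0], [0, 0, 0]],
  [[0, 0, 2], [0, 0, 0]],
  [[0, 0, 2], [0, 0, 0]],
  [[0, 0, 2], [0, 0, 0]],
  [[0, 0, 2], [0, 0, 0]],
  [[0, 0, 2], [0, 0, 0]],
  [[0, 0, 2], [0, 0, 0]],
  [[0, 0, 0], [0, 0, 0]],
], fingers=58)

```text
time_s: 19.18
eef_pos: [567.6, 147.1, -26.6]
ee_rot: [0.0, 1.0, 0.0, -0.0]
force: [0.3, 0.3, 0.3]
grip_width: 0.678
```

Request:
play_rows([
  [[0, 0, 1], [0, 0, 0]],
  [[0, 0, 1], [0, 0, 0]],
  [[0, 0, 1], [0, 0, 0]],
  [[0, 0, 1], [0, 0, 0]],
  [[0, 0, 0], [0, 0, 0]],
])

```text
time_s: 19.6
eef_pos: [567.8, 147.1, -30.2]
ee_rot: [0.0, 1.0, 0.001, -0.0]
force: [0.1, 0.1, 0.2]
grip_width: 0.682
```

Request:
play_rows([
  [[0, 0, 1], [0, 0, 0]],
  [[0, 0, 1], [0, 0, 0]],
  [[0, 0, 0], [0, 0, 0]],
])

```text
time_s: 19.85
eef_pos: [567.8, 147.1, -32.2]
ee_rot: [0.0, 1.0, 0.0, -0.0]
force: [-0.3, 0.7, 0.7]
grip_width: 0.681
```

Request:
play_rows([
  [[0, 0, 1], [0, 0, 0]],
  [[0, 0, 1], [0, 0, 0]],
  [[0, 0, 0], [0, 0, 0]],
])

```text
time_s: 20.1
eef_pos: [567.8, 147.1, -34.3]
ee_rot: [0.0, 1.0, 0.001, -0.0]
force: [-0.1, 0.1, 0.5]
grip_width: 0.677
```

Request:
play_rows([
  [[0, 0, 0], [0, 0, 0]],
  [[0, 0, 0], [0, 0, 0]],
  [[0, 0, 0], [0, 0, 0]],
  [[0, 0, 0], [0, 0, 0]],
], fingers=40, squeeze=40)

```text
time_s: 20.43
eef_pos: [568.2, 147.1, -33.8]
ee_rot: [0.0, 1.0, 0.0, 0.0]
force: [0.9, 1.2, 2.1]
grip_width: 0.575
```

Request:
play_rows([
  [[0, 0, 0], [0, 0, 0]],
  [[0, 0, 0], [0, 0, 0]],
  [[0, 0, 0], [0, 0, 0]],
], squeeze=100)

```text
time_s: 20.68
eef_pos: [568.4, 147.2, -33.5]
ee_rot: [0.0, 1.0, 0.001, 0.001]
force: [0.4, -0.5, 5.0]
grip_width: 0.562
```

Gripped, with the underside at reported z of about -33.7. Next I'll plan lift, transit, tilted descent, push, flatten and ease-off in the holder frame.

```bash
cat >> h.py <<'E'
O=np.array([495.,-185.]);YAW=-5.8;HX=0.;OFF=33.7
def hp(Py,Pz,th,hx=None):
    """tool pose putting the half's underside centre at holder (hx,Py), height Pz above the bed, tilt th deg"""
    hx=HX if hx is None else hx
    y=np.radians(YAW);ax=np.array([np.cos(y),np.sin(y)]);ay=np.array([-np.sin(y),np.cos(y)]);t=np.radians(th)
    yy=Py-OFF*(-np.sin(t));zz=Pz+30-OFF*np.cos(t)
    return tool([*(O+ax*hx+ay*yy),zz],YAW,th)
E
python3 - <<'E'
from h import *
T=pose();stat()
L=T.copy();L[2,3]=116;plan(T,L,8)
A=hp(30.6,60+15.6,12);print(np.round(A[:3,3]))
plan(L,A,20);plan(A,hp(30.6,17.6,12),12)
E
```

```text
t 20.68 p [568.4 147.2 -33.5] yaw 0.06 z [ 0.001 -0.    -1.   ] xz 0.001 q [ 0.05  0.71  1.52 -0.    0.91  0.05] F [ 0.4 -0.5  5. ] w 48.0
8 rows of [0.02, 0.01, -18.68] [0.0, 0.0, 0.0] mid [568.0, 147.0, 41.0]
[ 499. -148.   73.]
20 rows of [-2.78, 15.06, 0.68] [0.6, 0.027, 0.292] mid [537.0, -2.0, 102.0]
12 rows of [0.0, 1.0, 4.73] [-0.0, -0.0, -0.0] mid [499.0, -148.0, 44.0]
```

Request:
play_rows([
  [[0, 0, -3], [0, 0, 0]],
  [[0, 0, -8], [0, 0, 0]],
  [[0, 0, -18], [0, 0, 0]],
  [[0, 0, -20], [0, 0, 0]],
  [[0, 0, -20], [0, 0, 0]],
  [[0, 0, -20], [0, 0, 0]],
  [[0, 0, -20], [0, 0, 0]],
  [[0, 0, -20], [0, 0, 0]],
  [[0, 0, -14], [0, 0, 0]],
  [[0, 0, -7], [0, 0, 0]],
  [[0, 0, 0], [0, 0, 0]],
])

```text
time_s: 21.6
eef_pos: [568.2, 147.2, 117.2]
ee_rot: [0.0, 1.0, 0.001, 0.001]
force: [0.0, -0.2, -5.6]
grip_width: 0.566
```

Request:
play_rows([
  [[-2.8, 15.1, 0.7], [0.6, 0, 0.29]],
  [[-2.8, 15.1, 0.7], [0.6, 0, 0.29]],
  [[-2.8, 15.1, 0.7], [0.6, 0, 0.29]],
  [[-2.8, 15.1, 0.7], [0.6, 0, 0.29]],
  [[-2.8, 15.1, 0.7], [0.6, 0, 0.29]],
  [[-2.8, 15.1, 0.7], [0.6, 0, 0.29]],
  [[-2.8, 15.1, 0.7], [0.6, 0, 0.29]],
  [[-2.8, 15.1, 0.7], [0.6, 0, 0.29]],
  [[-2.8, 15.1, 0.7], [0.6, 0, 0.29]],
  [[-2.8, 15.1, 0.7], [0.6, 0, 0.29]],
  [[-2.8, 15.1, 0.7], [0.6, 0, 0.29]],
  [[-2.8, 15.1, 0.7], [0.6, 0, 0.29]],
  [[-2.8, 15.1, 0.7], [0.6, 0, 0.29]],
  [[-2.8, 15.1, 0.7], [0.6, 0, 0.29]],
  [[-2.8, 15.1, 0.7], [0.6, 0, 0.29]],
  [[-2.8, 15.1, 0.7], [0.6, 0, 0.29]],
  [[-2.8, 15.1, 0.7], [0.6, 0, 0.29]],
  [[-2.8, 15.1, 0.7], [0.6, 0, 0.29]],
  [[-2.8, 15.1, 0.7], [0.6, 0, 0.29]],
  [[-2.8, 15.1, 0.7], [0.6, 0, 0.29]],
])

```text
time_s: 23.27
eef_pos: [496.9, -148.7, 71.1]
ee_rot: [-0.105, 0.993, -0.05, -0.001]
force: [0.2, -0.7, -5.0]
grip_width: 0.56
```

```bash
python3 - <<'E'
from h import *
stat();T=pose();A=hp(30.6,75.6,12)
plan(T,A,4)
# half's expected corners from the pose
m=[(T@[a*25,-b*75,-OFF-c,1])[:3] for a in(-1,1) for b in(-1,1) for c in(0,25)]
snap('s9.png',('top',325,225,150,70,5,m))
E
```

```text
t 23.27 p [ 496.9 -148.7   71.1] yaw -5.71 z [ 0.009  0.209 -0.978] xz -0.013 q [-0.62  0.48  1.62  0.19  1.16 -0.61] F [ 0.2 -0.7 -5. ] w 47.8
4 rows of [0.44, -0.4, -0.32] [-0.008, 0.18, -0.016] mid [498.0, -148.0, 72.0]
```

View pics/s9.png

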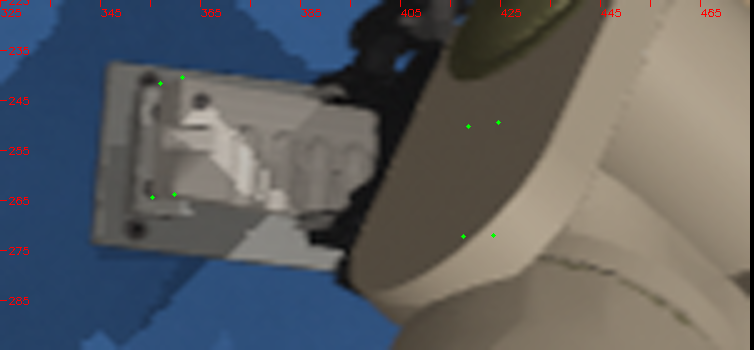

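The top view shows the half over the holder. Its stop end is near columns 358-361, rows 240-266, and the stop and base plate show to its left. The side edges have low contrast, so I'll check the lateral position from brightness profiles.

```bash
python3 - <<'E'
from h import *
im=ctrl.capture('top').astype(int).sum(2)//3;T=pose()
for x in(364,370,376,382,386): print(x,'rows232-278',*im[232:279,x])
# predicted half edges (top face and underside) at these columns
for s in(-1,1):
  for c in(0,25):
    P=np.array([proj('top',(T@[s*25,-b,-OFF-c,1])[:3]) for b in np.linspace(-75,75,151)])
    print('edge',s,c,[round(float(np.interp(x,*(P[P[:,0].argsort()].T))),1) for x in(364,370,376,382,386)])
y=np.radians(YAW);ax=np.array([np.cos(y),np.sin(y)]);ay=np.array([-np.sin(y),np.cos(y)])
for s in(-45,45):
    P=np.array([proj('top',[*(O+ax*s+ay*b),12]) for b in np.linspace(-100,125,151)])
    print('base',s,[round(float(np.interp(x,*(P[P[:,0].argsort()].T))),1) for x in(364,370,376,382,386)])
E
```

```text
364 rows232-278 68 67 67 66 66 67 67 93 99 121 127 128 116 102 114 162 179 180 100 160 156 155 147 100 106 112 119 125 129 131 131 130 118 84 85 85 86 86 85 86 85 86 86 85 56 56 56
370 rows232-278 66 66 67 66 67 67 66 55 98 99 121 126 128 132 131 130 133 158 177 175 179 179 176 178 178 178 161 160 131 130 131 131 130 114 84 85 84 85 86 85 84 85 84 85 79 77 83
376 rows232-278 67 66 66 67 66 66 66 64 65 102 100 124 127 128 132 131 130 133 125 111 122 127 128 153 151 164 161 158 155 154 152 146 145 118 104 83 86 86 86 115 133 134 134 134 136 81 83
382 rows232-278 91 91 81 66 66 66 65 66 66 81 98 98 124 127 128 132 131 130 134 124 110 125 123 125 122 119 117 117 115 116 118 117 159 158 156 139 104 133 133 132 133 133 133 133 133 129 74
386 rows232-278 92 92 92 92 92 81 67 65 65 62 100 94 102 127 127 130 132 130 123 118 116 110 106 112 110 111 104 97 104 103 105 106 106 103 102 99 59 76 76 90 120 122 133 132 132 133 96
edge -1 0 [265.1, 265.9, 266.7, 267.5, 268.0]
edge -1 25 [264.0, 264.8, 265.5, 266.3, 266.8]
edge 1 0 [242.3, 243.2, 244.0, 244.9, 245.4]
edge 1 25 [240.5, 241.4, 242.2, 243.1, 243.7]
base -45 [276.3, 276.9, 277.6, 278.2, 278.7]
base 45 [239.2, 239.8, 240.5, 241.1, 241.5]
```

The half sits about 0.7 px (1.5 mm) towards -x of where the pose predicts, and the base plate edges agree with my holder estimate. I'll apply a +1.5 mm sideways correction and descend tilted.

```bash
python3 - <<'E'
from h import *
T=pose();A=hp(30,75.6,12,1.5);plan(T,A,4);B=hp(30,17.8,12,1.5);plan(A,B,14)
C=hp(-7.5,17.8,12,1.5);plan(B,C,15);D=hp(-9,2.2,0,1.5);plan(C,D,16)
for X in(A,B,C,D): print(np.round(X[:3,3],1))
E
```

```text
4 rows of [0.87, -0.57, -0.39] [-0.002, 0.185, -0.052] mid [498.0, -149.0, 72.0]
14 rows of [0.0, 0.86, 4.04] [-0.0, -0.0, -0.0] mid [500.0, -148.0, 44.0]
15 rows of [0.0, 2.45, -0.52] [-0.0, -0.0, -0.0] mid [498.0, -167.0, 15.0]
16 rows of [-0.0, 0.64, 0.96] [-0.75, 0.0, -0.0] mid [496.0, -189.0, 6.0]
[ 500.2 -148.3   72.6]
[ 500.2 -148.3   14.8]
[ 496.4 -185.6   14.8]
[ 495.6 -194.1   -1.5]
```

Request:
play_rows([
  [[0.9, -0.6, -0.4], [0, 0.18, -0.05]],
  [[0.9, -0.6, -0.4], [0, 0.18, -0.05]],
  [[0.9, -0.6, -0.4], [0, 0.18, -0.05]],
  [[0.9, -0.6, -0.4], [0, 0.18, -0.05]],
  [[0, 0.9, 4], [0, 0, 0]],
  [[0, 0.9, 4], [0, 0, 0]],
  [[0, 0.9, 4], [0, 0, 0]],
  [[0, 0.9, 4], [0, 0, 0]],
  [[0, 0.9, 4], [0, 0, 0]],
  [[0, 0.9, 4], [0, 0, 0]],
  [[0, 0.9, 4], [0, 0, 0]],
  [[0, 0.9, 4], [0, 0, 0]],
  [[0, 0, 0], [0, 0, 0]],
])

```text
time_s: 24.45
eef_pos: [501.3, -146.9, 40.8]
ee_rot: [-0.104, 0.993, -0.049, 0.006]
force: [0.0, 0.5, -5.8]
grip_width: 0.56
```

```bash
python3 - <<'E'
from h import *
stat();plan(pose(),hp(30,17.8,12,1.5),6)
E
```

```text
t 24.45 p [ 501.3 -146.9   40.8] yaw -5.66 z [ 0.022  0.207 -0.978] xz 0.001 q [-0.62  0.52  1.65  0.21  1.09 -0.62] F [ 0.   0.5 -5.8] w 47.8
6 rows of [-0.16, 1.15, 4.18] [0.0, -0.007, 0.026] mid [501.0, -148.0, 28.0]
```

Request:
play_rows([
  [[-0.2, 1.2, 4.2], [0, 0, 0]],
  [[-0.2, 1.2, 4.2], [0, 0, 0]],
  [[-0.2, 1.2, 4.2], [0, 0, 0]],
  [[-0.2, 1.2, 4.2], [0, 0, 0]],
  [[-0.2, 1.2, 4.2], [0, 0, 0]],
  [[-0.2, 1.2, 4.2], [0, 0, 0]],
  [[0, 0, 0], [0, 0, 0]],
])

```text
time_s: 25.03
eef_pos: [499.9, -148.6, 14.6]
ee_rot: [-0.104, 0.993, -0.049, 0.006]
force: [-0.3, -0.4, -5.4]
grip_width: 0.56
```

```bash
python3 - <<'E'
from h import *
stat();T=pose();plan(T,hp(30,17.8,12,1.5),2);plan(T,hp(-7.5,17.8,12,1.5),15)
m=[(T@[a*25,-b*75,-OFF-c,1])[:3] for a in(-1,1) for b in(-1,1) for c in(0,25)]
snap('s10.png',('side',310,135,90,80,8,m))
E
```

```text
t 25.03 p [ 499.9 -148.6   14.6] yaw -5.66 z [ 0.022  0.207 -0.978] xz 0.001 q [-0.62  0.56  1.67  0.21  1.03 -0.64] F [-0.3 -0.4 -5.4] w 47.8
2 rows of [0.14, -0.18, -0.1] [0.001, -0.018, 0.076] mid [500.0, -148.0, 15.0]
15 rows of [0.01, 2.42, -0.53] [0.0, -0.002, 0.01] mid [498.0, -167.0, 15.0]
```

View pics/s10.png

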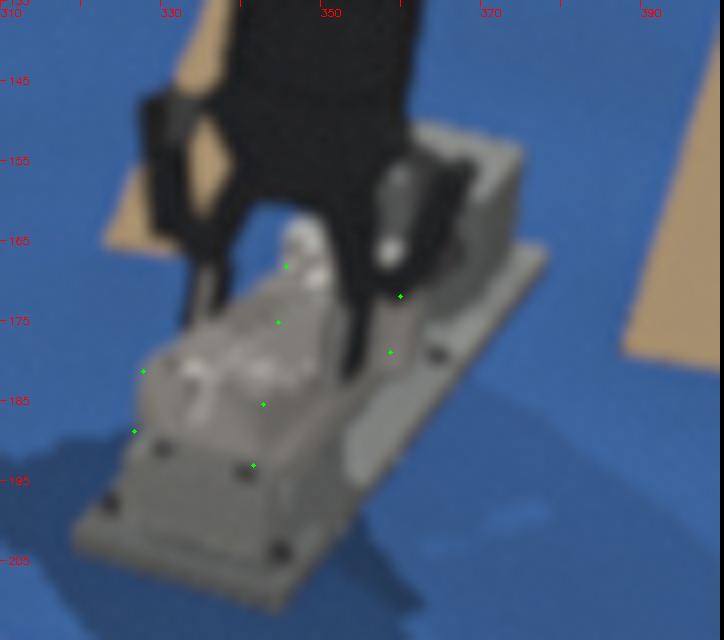

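The half is tilted, its stop end above the stop block (stop top edge near (327,190) to (343,194)) and its far end at the jaw. Nothing is touching yet (force is weight only). I'll push the jaw back now.

Request:
play_rows([
  [[0, 2.4, -0.5], [0, 0, 0]],
  [[0, 2.4, -0.5], [0, 0, 0]],
  [[0, 2.4, -0.5], [0, 0, 0]],
  [[0, 2.4, -0.5], [0, 0, 0]],
  [[0, 2.4, -0.5], [0, 0, 0]],
  [[0, 0, 0], [0, 0, 0]],
])

```text
time_s: 25.58
eef_pos: [499.3, -160.4, 15.7]
ee_rot: [-0.105, 0.993, -0.049, 0.006]
force: [0.5, 6.9, -3.4]
grip_width: 0.56
```

Request:
play_rows([
  [[0, 2.4, -0.5], [0, 0, 0]],
  [[0, 2.4, -0.5], [0, 0, 0]],
  [[0, 2.4, -0.5], [0, 0, 0]],
  [[0, 2.4, -0.5], [0, 0, 0]],
  [[0, 2.4, -0.5], [0, 0, 0]],
  [[0, 0, 0], [0, 0, 0]],
])

```text
time_s: 26.08
eef_pos: [498.0, -172.0, 15.7]
ee_rot: [-0.105, 0.993, -0.049, 0.006]
force: [1.7, 8.8, -2.5]
grip_width: 0.561
```

```bash
python3 - <<'E'
from h import *
stat();plan(pose(),hp(-7.5,17.8,12,1.5),5)
E
```

```text
t 26.08 p [ 498.  -172.    15.7] yaw -5.64 z [ 0.023  0.209 -0.978] xz 0.002 q [-0.66  0.57  1.64  0.21  1.05 -0.67] F [ 1.7  8.8 -2.5] w 47.9
5 rows of [-0.04, 2.72, -0.41] [-0.024, -0.016, 0.036] mid [497.0, -179.0, 15.0]
```

Request:
play_rows([
  [[0, 2.7, -0.5], [0, 0, 0]],
  [[0, 2.7, -0.5], [0, 0, 0]],
  [[0, 2.7, -0.5], [0, 0, 0]],
  [[0, 2.7, -0.5], [0, 0, 0]],
  [[0, 2.7, -0.5], [0, 0, 0]],
  [[0, 0, 0], [0, 0, 0]],
])

```text
time_s: 26.58
eef_pos: [496.6, -185.0, 15.5]
ee_rot: [-0.106, 0.993, -0.049, 0.006]
force: [1.0, 12.2, -0.9]
grip_width: 0.562
```

```bash
python3 - <<'E'
from h import *
stat();plan(pose(),hp(-9,2.2,0,1.5),16)
E
```

```text
t 26.58 p [ 496.6 -185.    15.5] yaw -5.63 z [ 0.022  0.21  -0.977] xz 0.002 q [-0.68  0.58  1.63  0.2   1.06 -0.69] F [ 1.  12.2 -0.9] w 48.0
16 rows of [-0.01, 0.69, 0.99] [-0.762, -0.005, 0.011] mid [496.0, -189.0, 7.0]
```

Request:
play_rows([
  [[0, 0.7, 1], [-0.76, 0, 0]],
  [[0, 0.7, 1], [-0.76, 0, 0]],
  [[0, 0.7, 1], [-0.76, 0, 0]],
  [[0, 0.7, 1], [-0.76, 0, 0]],
  [[0, 0.7, 1], [-0.76, 0, 0]],
  [[0, 0.7, 1], [-0.76, 0, 0]],
  [[0, 0.7, 1], [-0.76, 0, 0]],
  [[0, 0.7, 1], [-0.76, 0, 0]],
  [[0, 0, 0], [0, 0, 0]],
])

```text
time_s: 27.33
eef_pos: [496.2, -188.8, 6.4]
ee_rot: [-0.053, 0.997, -0.049, 0.003]
force: [1.8, 13.0, -0.9]
grip_width: 0.559
```

```bash
python3 - <<'E'
from h import *
stat();plan(pose(),hp(-9,2.2,0,1.5),8)
E
```

```text
t 27.33 p [ 496.2 -188.8    6.4] yaw -5.6 z [ 0.012  0.105 -0.994] xz 0.001 q [-0.64  0.57  1.66  0.11  0.97 -0.6 ] F [ 1.8 13.  -0.9] w 47.7
8 rows of [-0.01, 0.73, 0.95] [-0.756, -0.009, 0.025] mid [496.0, -191.0, 2.0]
```

Request:
play_rows([
  [[0, 0.7, 1], [-0.76, 0, 0.02]],
  [[0, 0.7, 1], [-0.76, 0, 0.02]],
  [[0, 0.7, 1], [-0.76, 0, 0.02]],
  [[0, 0.7, 1], [-0.76, 0, 0.02]],
  [[0, 0, 0], [0, 0, 0]],
])

```text
time_s: 27.75
eef_pos: [496.0, -191.3, 2.1]
ee_rot: [-0.026, 0.998, -0.05, 0.002]
force: [1.6, 12.1, -2.0]
grip_width: 0.562
```

Request:
play_rows([
  [[0, 0.7, 0.9], [-0.76, 0, 0.02]],
  [[0, 0.7, 0.9], [-0.76, 0, 0.02]],
  [[0, 0.7, 0.9], [-0.76, 0, 0.02]],
  [[0, 0.7, 0.9], [-0.76, 0, 0.02]],
  [[0, 0, 0], [0, 0, 0]],
])

```text
time_s: 28.17
eef_pos: [495.8, -194.0, -1.6]
ee_rot: [0.001, 0.999, -0.05, 0.001]
force: [2.3, 12.5, -2.3]
grip_width: 0.562
```

```bash
python3 - <<'E'
from h import *
stat();plan(pose(),hp(-9,2.2,0,1.5),1);plan(pose(),hp(-9,0,0,1.5),1)
print([(n,[(np.round(np.array(d['position'])*[560,420],1),round(d['p'],2)) for d in (ctrl.capture('side') is not None and ctrl.spot_in('side',n)[:1])]) for n in('half','stop','jaw')])
E
```

```text
t 28.17 p [ 495.8 -194.    -1.6] yaw -5.76 z [ 0.002 -0.001 -1.   ] xz 0.002 q [-0.59  0.57  1.69 -0.    0.89 -0.49] F [ 2.3 12.5 -2.3] w 48.0
1 rows of [-0.24, 0.09, -0.08] [0.057, -0.093, 0.04] mid [496.0, -194.0, -2.0]
1 rows of [-0.24, 0.08, 2.12] [0.057, -0.093, 0.04] mid [496.0, -194.0, -3.0]
[('half', [(array([344.8, 180.2]), 0.57)]), ('stop', [(array([333.9, 197.1]), 0.51)]), ('jaw', [])]
```

Flat with no contact on the stop, and the jaw force of 12.5 N means it is pushed back about 30 mm. I'll lower to the bed.

Request:
play_rows([
  [[0, 0, 0.7], [0, 0, 0]],
  [[0, 0, 0.7], [0, 0, 0]],
  [[0, 0, 0], [0, 0, 0]],
])

```text
time_s: 28.72
eef_pos: [495.8, -194.3, -2.7]
ee_rot: [0.0, 0.999, -0.051, 0.001]
force: [2.0, 12.8, 0.8]
grip_width: 0.56
```

Request:
play_rows([
  [[0, 0, 0.5], [0, 0, 0]],
  [[0, 0, 0.5], [0, 0, 0]],
  [[0, 0, 0], [0, 0, 0]],
])

```text
time_s: 28.97
eef_pos: [495.9, -194.4, -3.4]
ee_rot: [0.0, 0.999, -0.051, 0.001]
force: [0.5, 11.9, 2.8]
grip_width: 0.561
```

Request:
play_rows([
  [[0, 0, 0.6], [0, 0, 0]],
  [[0, 0, 0], [0, 0, 0]],
])

```text
time_s: 29.13
eef_pos: [495.9, -194.4, -3.5]
ee_rot: [0.0, 0.999, -0.05, 0.001]
force: [-1.9, 13.9, 9.7]
grip_width: 0.561
```

Request:
play_rows([
  [[0, -1.2, 0], [0, 0, 0]],
  [[0, -1.2, 0], [0, 0, 0]],
  [[0, -1.2, 0], [0, 0, 0]],
  [[0, -1.2, 0], [0, 0, 0]],
  [[0, 0, 0], [0, 0, 0]],
])

```text
time_s: 29.55
eef_pos: [496.5, -190.7, -3.5]
ee_rot: [0.001, 0.999, -0.051, 0.001]
force: [-1.3, 8.1, 7.2]
grip_width: 0.562
```

Request:
play_rows([
  [[0, -1, 0], [0, 0, 0]],
  [[0, -1, 0], [0, 0, 0]],
  [[0, -1, 0], [0, 0, 0]],
  [[0, 0, 0], [0, 0, 0]],
])

```text
time_s: 29.88
eef_pos: [496.8, -187.9, -3.5]
ee_rot: [0.001, 0.999, -0.051, 0.001]
force: [-2.0, 5.4, 6.1]
grip_width: 0.558
```

Request:
play_rows([
  [[0, -0.7, 0], [0, 0, 0]],
  [[0, -0.7, 0], [0, 0, 0]],
  [[0, 0, 0], [0, 0, 0]],
  [[0, 0, 0], [0, 0, 0]],
])

```text
time_s: 30.22
eef_pos: [496.9, -186.7, -3.5]
ee_rot: [0.001, 0.999, -0.051, 0.001]
force: [-2.0, 5.7, 6.8]
grip_width: 0.563
```

Request:
play_rows([
  [[0, -0.8, 0], [0, 0, 0]],
  [[0, -0.8, 0], [0, 0, 0]],
  [[0, 0, 0], [0, 0, 0]],
])

```text
time_s: 30.47
eef_pos: [497.0, -185.6, -3.5]
ee_rot: [0.002, 0.999, -0.051, 0.001]
force: [-2.5, 2.9, 5.7]
grip_width: 0.558
```

Request:
play_rows([
  [[0, -0.8, 0], [0, 0, 0]],
  [[0, -0.8, 0], [0, 0, 0]],
  [[0, 0, 0], [0, 0, 0]],
])

```text
time_s: 30.72
eef_pos: [497.1, -185.6, -3.4]
ee_rot: [0.003, 0.999, -0.051, 0.001]
force: [-6.1, -6.9, 5.4]
grip_width: 0.561
```

The half stops moving at y=-185.6 and Fy flips from +13 to -7 N, so it is against the stop with the jaw pressing. I'll let go in steps.

Request:
play_rows([
  [[0, 0, 0], [0, 0, 0]],
  [[0, 0, 0], [0, 0, 0]],
  [[0, 0, 0], [0, 0, 0]],
], squeeze=20)

```text
time_s: 30.97
eef_pos: [497.1, -185.7, -3.4]
ee_rot: [0.003, 0.999, -0.051, 0.001]
force: [-5.1, -6.7, 4.1]
grip_width: 0.563
```

Request:
play_rows([
  [[0, 0, 0], [0, 0, 0]],
  [[0, 0, 0], [0, 0, 0]],
  [[0, 0, 0], [0, 0, 0]],
  [[0, 0, 0], [0, 0, 0]],
], fingers=55)

```text
time_s: 31.3
eef_pos: [497.3, -183.9, -4.4]
ee_rot: [0.002, 0.999, -0.051, 0.001]
force: [-0.8, -0.3, -0.5]
grip_width: 0.644
```

Request:
play_rows([
  [[0, 0, 0], [0, 0, 0]],
  [[0, 0, 0], [0, 0, 0]],
  [[0, 0, 0], [0, 0, 0]],
  [[0, 0, 0], [0, 0, 0]],
  [[0, 0, 0], [0, 0, 0]],
  [[0, 0, 0], [0, 0, 0]],
  [[0, 0, -4], [0, 0, 0]],
  [[0, 0, -8], [0, 0, 0]],
  [[0, 0, -15], [0, 0, 0]],
  [[0, 0, -25], [0, 0, 0]],
  [[0, 0, -30], [0, 0, 0]],
  [[0, 0, -30], [0, 0, 0]],
  [[0, 0, -30], [0, 0, 0]],
  [[0, 0, -20], [0, 0, 0]],
  [[0, 0, 0], [0, 0, 0]],
], fingers=75)

```text
time_s: 32.55
eef_pos: [498.4, -184.2, 162.5]
ee_rot: [0.004, 0.999, -0.051, 0.005]
force: [0.5, -0.3, 0.8]
grip_width: 0.877
```

All 12 views are used, so the final check has to be numeric. First I'll move the arm out of the cameras' way.

Request:
play_rows([
  [[0, -25, -8], [0, 0, 0]],
  [[0, -25, -8], [0, 0, 0]],
  [[0, -25, -8], [0, 0, 0]],
  [[0, -25, -8], [0, 0, 0]],
  [[0, -25, -8], [0, 0, 0]],
  [[0, -25, -8], [0, 0, 0]],
  [[0, -25, -8], [0, 0, 0]],
  [[0, -25, -8], [0, 0, 0]],
  [[0, -25, -8], [0, 0, 0]],
  [[0, -25, -8], [0, 0, 0]],
  [[0, -25, -8], [0, 0, 0]],
  [[0, -25, -8], [0, 0, 0]],
  [[0, 0, 0], [0, 0, 0]],
  [[0, 0, 0], [0, 0, 0]],
])

```text
time_s: 33.72
eef_pos: [526.7, 116.3, 252.3]
ee_rot: [0.002, 0.999, -0.05, 0.001]
force: [-0.2, 0.4, -0.0]
grip_width: 0.881
```

```bash
python3 - <<'E'
from h import *
stat()
im=ctrl.capture('top');ctrl.capture('side');cv2.imwrite('pics/end.png',im[...,::-1]);g=im.astype(int).sum(2)//3
for c in('top','side'):
  for n in('half','holder','jaw','stop','bolt_half','closed_mould','beaker'):
    print(c,n,[(np.round(np.array(d['position'])*[560,420],1).tolist(),round(d['p'],2)) for d in ctrl.spot_in(c,n)[:2]])
y=np.radians(YAW);ax=np.array([np.cos(y),np.sin(y)]);ay=np.array([-np.sin(y),np.cos(y)])
W=lambda x,yy,z:[*(O+ax*x+ay*yy),z]
# rectify at half-top height (z=55): 1 px = 1 mm, columns y from +110 to -130, rows x +50..-50
S=np.array([proj('top',W(x,yy,55)) for x,yy in((50,110),(50,-130),(-50,-130),(-50,110))],np.float32)
Hm=cv2.getPerspectiveTransform(S,np.array([[0,0],[240,0],[240,100],[0,100]],np.float32))
r=cv2.warpPerspective(im,Hm,(240,100),flags=cv2.INTER_CUBIC).astype(int).sum(2)//3
print('across x +50..-50 step2 at y=60,20,-20,-60');
for yy in(60,20,-20,-60): print(yy,*r[::2,110-yy-2:110-yy+3].mean(1).astype(int))
print('along y +110..-130 step2 at x=+18,-18')
for x in(20,-20): print(x,*r[50-x-2:50-x+3,::2].mean(0).astype(int))
print('expected cols', [np.round(proj('top',W(0,v,z)),1).tolist() for v,z in((0,55),(75,45),(-75,64),(75,55),(-75,55))])
E
```

```text
t 33.72 p [526.7 116.3 252.3] yaw -5.7 z [ 0.002 -0.004 -1.   ] xz 0.002 q [ 0.    0.31  1.35 -0.    1.48  0.1 ] F [-0.2  0.4 -0. ] w 75.2
top half [([393.8, 259.0], 0.57)]
top holder [([425.7, 265.2], 0.7)]
top jaw [([430.9, 264.9], 0.66)]
top stop [([432.4, 264.0], 0.69), ([352.6, 253.8], 0.6)]
top bolt_half [([123.6, 235.6], 0.56)]
top closed_mould [([265.0, 163.3], 0.7)]
top beaker [([395.8, 163.7], 0.71)]
side half [([346.5, 178.8], 0.84)]
side holder [([354.7, 186.0], 0.57)]
side jaw [([348.9, 179.5], 0.55), ([361.1, 165.7], 0.53)]
side stop []
side bolt_half [([245.0, 319.8], 0.87)]
side closed_mould [([243.2, 221.7], 0.88)]
side beaker [([281.2, 161.0], 0.83)]
across x +50..-50 step2 at y=60,20,-20,-60
60 94 93 93 93 77 102 147 141 141 141 140 146 169 192 191 185 176 178 188 193 192 190 156 134 142 154 152 158 187 192 192 192 192 192 192 192 195 128 109 136 134 134 146 148 148 148 152 136 84 91
20 92 92 92 93 82 92 144 141 140 140 139 143 163 189 190 191 192 192 192 193 189 168 149 140 144 154 153 130 123 123 132 143 145 145 142 134 131 112 106 133 132 138 146 147 147 145 148
[... 756 characters left out ...]
91 191 191 191 188 174 154 164 184 183 148 126 165 162 151 160 170 167 166 166 164 136 95 83 92 79 85 81 49 36 48 54 57 87 119 136 138 136
-20 101 97 87 75 64 86 150 154 116 97 96 111 141 168 173 156 124 136 178 194 191 191 191 191 192 194 195 194 194 187 173 168 177 184 173 148 130 143 156 162 174 185 181 158 122 127 163 166 163 182 185 170 139 128 165 169 158 174 187 178 156 132 149 162 159 168 185 184 169 149 128 141 161 167 171 182 179 157 117 126 175 194 191 189 185 186 190 192 191 191 193 180 130 124 165 159 154 169 170 167 167 166 158 127 76 94 110 96 85 74 35 39 50 50 63 101 132 142 142 142
expected cols [[394.4, 259.1], [361.7, 256.0], [427.7, 262.3], [362.5, 255.6], [426.4, 262.6]]
```

The half reads as central within about 1 mm and spans y from about +76.5 to -75.5 mm, with the stop at one end and the jaw at the other. Its detected centre (393.8,259.0) matches the expected (394.4,259.1). The bolt half and beaker read where they were, and the closed mould's readings moved only 2-10 px. I'll hand in.

```bash
python3 -c "
from rig import ctrl
print(ctrl.finish_job())"
```

```text
the job is handed in; nothing more can be done
None
```

The half is clamped in the spring-jaw holder, cavities up. The job is handed in, with the robot clear and about 34 s on the clock; no verdict was reported.

- **Laying down:** I gripped the half by its sides with the tool tilted, turned it 90° in the air, set it flat on the bench cavities up, and let go. The picture afterwards showed it flat.
- **Loading:** I took it afresh with the tool vertical and pushed the jaw back about 30 mm with one end (about 12–13 N). I then brought the other end down behind the stop and lowered it onto the bed. I eased off until it stopped moving against the stop (Fy went from +13 to −7 N), and only then let go.
- **Final check:** In the last top image the half runs from the stop (about y +76 mm) to the jaw (about −76 mm). It is central within about 1 mm, and its yaw relative to the holder is about 0.5°. I had no picture views left, so this came from image measurements. Flatness rests on bed contact at the expected height.
- **Bystanders:** The bolt half and the beaker read unmoved within about 2 px. The closed mould read 2–3 px from its start in the side camera and about 10 px in the top camera. Nothing went near it, and that network scatters, so I took this as detection error.
- **Disagreement:** The pictures showed the real fingertips about 34 mm short of the reported TCP. I followed the pictures, and both the bench and bed contacts bore this out.

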